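# Change over the wax pots on the warming plate

## Robot

A 6-joint arm with a two-finger parallel gripper is mounted at the origin on the work surface. World frame = base frame: x ahead of the robot, y to its left, z up, the work surface at z = 0. Lengths are in m, angles in degrees, forces in N, time in s.
With the tool pointing down it reaches from about 0.3 to 0.75 m from the base axis. Payload 8.5 kg.
Tool frame: the origin (TCP) lies midway between the tips of the shut fingers; the grasp point (between the pads) lies 19 mm behind it; z points along the fingers, y is the direction in which the jaws open and shut (so a half turn about z gives the same grasp; the last joint's range is limited). The gripper opens to 85 mm and grips with 20 to 120 N. Pads are 22 mm wide; open, the fingers measure 114 mm over their backs; the gripper's body (76 mm by 85 mm) begins 54 mm behind the grasp point. The pads swing forward as they close: fully open they stand 13 mm farther back than shut.
Start: joints at [-77.882, 21.807, 74.336, -0, 83.858, -12.336], TCP at [0.228, -0.501, 0.231] pointing down, gripper open.
Joint ranges: [-178.18, 178.18], [-50.72, 133.34], [12.68, 142.11], [-81.47, 261.47], [9.98, 163.14], [-165.26, 165.26]. Speed limits (degrees/s): [136.94, 136.94, 180, 180, 180, 180].

## Interface

Orientations are given as a 3x3 rotation matrix whose columns are the frame's x, y, z axes.
In Python, from rig import env, viewer, ticket gives the robot as it stands. The module is installed in compiled form; this text tells all that it offers.
- The arm moves only by the shell command python3 -m pendant 'ROWS' [FORCE]. ROWS is JSON, a list of rows, each a list of 3 entries, a list of its own where there are three numbers: the shift along the world's x, y, z in mm, then the turn about the world's z in rad, then the opening, from -1 (shut) to 1 (fully open). A call has 1 to 12 rows; each row shifts and turns the pose as measured when the row begins; what a row does not reach is not made up. A row lasts 1/8 s, in which the tool goes at most 62.5 mm and 10.7 degrees, less where a joint would pass 70% of its speed; a pose out of reach is approached as far as the arm can. A call with a gripper value outside its range is refused whole. The fingers move at their own pace and stop on an object; FORCE is the grip in N (left out, the last holds). Time passes only in rows, so rows that do not move let the fingers close. It gives the time, the measured TCP pose, the force and the opening at its end, in the units of the state.
- env.observe(): the state, without advancing time (a new reading comes with each control period).
- viewer.get_image(name): name is "side" or "top"; returns (picture, depth): 480x640x3 uint8, red, green, blue; 480x640 float32, m along the optical axis (not along the pixel's ray), 0 where there is no reading.
- viewer.camera_params(name): a dict with "fx", "fy", "cx", "cy" (pixels), "rvec" (rotation vector, rad) and "tvec" (3), from world to camera coordinates, as OpenCV has them. Camera axes: x right, y down, z forward; pixel columns grow to the right and rows downward; lengths in m; the calibration is good to about 2 mm. A picture is of the moment at which its call begins. camera_params takes no time and is no camera call.
- ticket.close_job(): hands the job in, once; it reports no verdict.
The state is a dict: "time_s": time; "q": joint angles; "qvel": joint speeds; "joint_efforts": joint torques, N m; "position": TCP position; "tool_rot": TCP orientation; "ft_force": force on the tool from outside, world axes, zero at the start; "wrist_torque": the same for the moment, N m; "grip_width": finger opening in m.
Only numpy, scipy, OpenCV 4.12 (cv2) and the standard library are available. Lean on these libraries where they do the work, as an engineer would, in place of code of your own. Each camera call takes 0.05 s, during which the arm holds its last target. There are 200 camera calls.

## Task

Get the next pot of painting wax ready. First turn the heat lever off, clockwise to its stop; then slide the lidded pot from the heating mark in the middle of the glass to the empty resting mark, put every wax bar into the open pot while that still stands at its loading mark, slide it onto the heating mark, and last of all turn the lever into line with the brass pointer. Keep both pots on the glass all the time, sliding and never lifting or tipping them, leave each centred on its mark, and do not disturb the jar, can, cup and marker.

Things in the scene. Friction and masses are not known exactly. Their poses are not given: they have to be found in the camera images.
- hotplate: fixed black glass warming plate lying on the table, 220 (x) x 450 (y) x 15 high; origin at the centre of its underside, y along its length. Three round places are painted on it in a row 150 apart along its y, 10 from its middle line towards +x. It is not hot (lengths in mm)
- heating_mark: the middle place, painted on the glass: two white circles one inside the other (outer 138, inner 92 in diameter); origin at its centre, on the glass surface (15 above the table) (lengths in mm)
- loading_mark: an end place on the glass: one plain white circle 138 in diameter, where the open pot stands at first; origin at its centre on the glass surface (lengths in mm)
- resting_mark: the other end place on the glass, empty at first: a white circle 138 in diameter with a white cross inside; origin at its centre on the glass surface (lengths in mm)
- lidded_pot_center (a point): aluminium pot 110 in diameter closed by a fixed lid (114 in diameter, top 68 above the underside) with a dark knob on top (89 above the underside), 0.6 kg; at first on the heating mark. The point is on its axis, 32.5 above its underside. A wooden handle, 18 wide x 16 high, sticks straight out along the pot's -x from the wall to 155 from the axis, its middle line 45 above the pot's underside (lengths in mm)
- open_pot_center (a point): open aluminium pot, 110 in outer diameter, 65 high, walls 4 thick, inner floor 5 above the underside, 0.5 kg; at first on the loading mark. The point is on its axis, 32.5 above its underside. A wooden handle, 18 wide x 16 high, sticks straight out along the pot's -x from the wall to 155 from the axis, its middle line 45 above the pot's underside (lengths in mm)
- open_pot: the open pot itself; origin at the centre of its underside (lengths in mm)
- lidded_pot: the lidded pot itself; origin at the centre of its underside (lengths in mm)
- control: heat control, a fixed grey box 160 (x) x 170 (y) x 45 high, on the left or right of the warming plate; on its top a dial, a lever that turns flat above it and a brass pointer. Origin at the centre of its underside (lengths in mm)
- heat_lever (a joint): angle of the heat lever, rad, 0 to 1.8: a 70 long steel arm turning about a vertical axis, with an upright black knob. It grows counter-clockwise seen from above; 0 is off, the clockwise stop, the arm pointing to a round white dot at the left of the dial (as seen from the robot). The lever stays where it is left (0.08 N m, about 1.5 N at the knob) (lengths in mm)
- lever_knob (a point): point on the axis of the lever's upright round black knob (16 in diameter, from 57 to 95 above the table), 77 above the table, 62 from the lever's turning axis; x points along the arm to the turning axis (lengths in mm)
- lever_axis (a point): point on the lever's vertical turning axis, 57 above the table (lengths in mm)
- pointer (a joint): angle of the flat brass pointer on the dial, rad, on the same scale as the heat lever: the lever lines up with the pointer when both angles are equal. It cannot be touched or moved (lengths in mm)
- pointer_tip (a point): inner tip of the flat brass pointer, on top of the control box 80 from the lever's turning axis; x points to the turning axis (lengths in mm)
- paint_jar: bystander: yellow paint jar 64 in diameter, 85 high, beyond the plate; origin at the centre of its underside (lengths in mm)
- drink_can: bystander: red can 66 in diameter, 115 high; origin at the centre of its underside (lengths in mm)
- water_cup: bystander: white plastic cup 72 in diameter, 90 high; origin at the centre of its underside (lengths in mm)
- marker: bystander: black marker 130 x 14 x 14 lying on the table; origin at the centre of its underside (lengths in mm)
- wax0_center (a point): wax bar, pale yellow, 34 (x) x 22 (y) x 22 high, hard, 20 g (4 to 6 of the bars wax0 to wax5 are there); they start on a fixed grey board 260 x 160, 6 thick, on the other side of the plate from the control; the point is its centre (lengths in mm)
- wax1_center (a point): wax bar, pale yellow, 34 (x) x 22 (y) x 22 high, hard, 20 g (4 to 6 of the bars wax0 to wax5 are there); they start on a fixed grey board 260 x 160, 6 thick, on the other side of the plate from the control; the point is its centre (lengths in mm)
- wax2_center (a point): wax bar, pale yellow, 34 (x) x 22 (y) x 22 high, hard, 20 g (4 to 6 of the bars wax0 to wax5 are there); they start on a fixed grey board 260 x 160, 6 thick, on the other side of the plate from the control; the point is its centre (lengths in mm)
- wax3_center (a point): wax bar, pale yellow, 34 (x) x 22 (y) x 22 high, hard, 20 g (4 to 6 of the bars wax0 to wax5 are there); they start on a fixed grey board 260 x 160, 6 thick, on the other side of the plate from the control; the point is its centre (lengths in mm)
- wax4_center (a point): wax bar, pale yellow, 34 (x) x 22 (y) x 22 high, hard, 20 g (4 to 6 of the bars wax0 to wax5 are there); they start on a fixed grey board 260 x 160, 6 thick, on the other side of the plate from the control; the point is its centre (lengths in mm)
- wax5_center (a point): wax bar, pale yellow, 34 (x) x 22 (y) x 22 high, hard, 20 g (4 to 6 of the bars wax0 to wax5 are there); they start on a fixed grey board 260 x 160, 6 thick, on the other side of the plate from the control; the point is its centre (lengths in mm)
Not all that is in view belongs to the job. Leave any black, pink or red look-alike of the part that bears wax2_center alone.

How it is judged (in metres and radians):
On the way, in this order (a step that is already met when the one before it is completed fails the run):
1. the heat lever is turned off, to its clockwise stop (value of joint heat_lever below 0.09 rad), for 0.2 s.
2. the lidded pot stands on the resting mark, let go (horizontal distance between lidded_pot_center and resting_mark below 0.02 m and contact force between lidded_pot and the fingers below 0.3 N), for 0.2 s.
3. all wax bars are in the open pot, still at its loading mark (horizontal distance between each of wax0_center, wax1_center, wax2_center, wax3_center, wax4_center, wax5_center and open_pot_center below 0.052 m and z of wax0_center in the frame of open_pot_center between -0.03 and 0.032 m and z of wax1_center in the frame of open_pot_center between -0.03 and 0.032 m and z of wax2_center in the frame of open_pot_center between -0.03 and 0.032 m and z of wax3_center in the frame of open_pot_center between -0.03 and 0.032 m and z of wax4_center in the frame of open_pot_center between -0.03 and 0.032 m and z of wax5_center in the frame of open_pot_center between -0.03 and 0.032 m and horizontal distance between open_pot_center and loading_mark below 0.06 m), for 0.2 s.
4. the loaded open pot stands on the heating mark, let go (horizontal distance between each of wax0_center, wax1_center, wax2_center, wax3_center, wax4_center, wax5_center and open_pot_center below 0.052 m and z of wax0_center in the frame of open_pot_center between -0.03 and 0.032 m and z of wax1_center in the frame of open_pot_center between -0.03 and 0.032 m and z of wax2_center in the frame of open_pot_center between -0.03 and 0.032 m and z of wax3_center in the frame of open_pot_center between -0.03 and 0.032 m and z of wax4_center in the frame of open_pot_center between -0.03 and 0.032 m and z of wax5_center in the frame of open_pot_center between -0.03 and 0.032 m and horizontal distance between open_pot_center and heating_mark below 0.02 m and contact force between open_pot and the fingers below 0.3 N), for 0.2 s.
5. the heat lever is in line with the pointer (angle between the x axis of lever_knob and the x axis of pointer_tip, either way round below 0.09 rad), for 0.2 s.
At the end, for the whole second after the job is handed in: The lidded pot is on the resting mark and the open pot on the heating mark (centred within 20 mm), upright (0.06 rad) and at rest; every wax bar is inside the open pot, its centre below the rim; the lever points along the pointer within 0.09 rad (horizontal distance between lidded_pot_center and resting_mark below 0.02 m and horizontal distance between open_pot_center and heating_mark below 0.02 m and angle between the x axis of lever_knob and the x axis of pointer_tip, either way round below 0.09 rad and horizontal distance between each of wax0_center, wax1_center, wax2_center, wax3_center, wax4_center, wax5_center and open_pot_center below 0.052 m and z of wax0_center in the frame of open_pot_center between -0.03 and 0.032 m and z of wax1_center in the frame of open_pot_center between -0.03 and 0.032 m and z of wax2_center in the frame of open_pot_center between -0.03 and 0.032 m and z of wax3_center in the frame of open_pot_center between -0.03 and 0.032 m and z of wax4_center in the frame of open_pot_center between -0.03 and 0.032 m and z of wax5_center in the frame of open_pot_center between -0.03 and 0.032 m and linear speed of each of open_pot, lidded_pot below 0.02 m/s and angle between each of open_pot_center, lidded_pot_center's own z axis and vertical below 0.06 rad); the robot touches nothing.
It fails at once if the open pot is lifted off the glass (by more than 12 mm) or tipped (z of open_pot_center in the frame of hotplate above 0.0595 m or angle between open_pot_center's own z axis and vertical above 0.25 rad).
It fails at once if the lidded pot is lifted off the glass (by more than 12 mm) or tipped (z of lidded_pot_center in the frame of hotplate above 0.0595 m or angle between lidded_pot_center's own z axis and vertical above 0.25 rad).
It fails at once if the jar, can, cup or marker is moved by more than 30 mm (distance of any of paint_jar, drink_can, water_cup, marker from where it was at the start of the episode above 0.03 m).
Of wax0, wax1, wax2, wax3, wax4, wax5 only 4 to 6 are there at a start; the rules pass over those that are not, and their reading is None.
At some moment in a run one of wax0, wax1, wax2, wax3, wax4, wax5, lidded_pot, open_pot may be knocked a few centimetres aside while the robot is not near it.
Once in a run the grip may slacken for a moment while it holds something.
It also fails if it takes over 210 s, if anything falls off the work surface, if the arm or the gripper's body presses on something with over 40 N, if the wrist force passes 120 N, or if a joint passes its speed limit or range.

## Working session

There is one attempt and no reset: what is moved stays moved. The work goes in short steps, Python scripts to look and compute and a shell command to move; the robot and the scene stay as the last step left them, time stands still between calls to the robot, and variables do not carry over. Pictures are saved under pics/ and viewed, about 12 in all and at most 16, crops included, and the job is handed in when it is done.

```bash
mkdir -p pics; cat > h.py <<'E'
import numpy as np, cv2
from rig import env, viewer, ticket
def cam(n):
    p=viewer.camera_params(n); K=np.array([[p['fx'],0,p['cx']],[0,p['fy'],p['cy']],[0,0,1]])
    R=cv2.Rodrigues(np.array(p['rvec'],float))[0]; return K,R,np.array(p['tvec'],float).ravel()
def shot(n,f=None):
    im,d=viewer.get_image(n)
    if f: cv2.imwrite('pics/'+f,im[:,:,::-1])
    return im,d
def cloud(n,d):
    K,R,t=cam(n); v,u=np.mgrid[:480,:640]
    P=np.stack([(u-K[0,2])/K[0,0]*d,(v-K[1,2])/K[1,1]*d,d],-1)
    return (P-t)@R   # world
def at_z(n,uv,z):
    K,R,t=cam(n); r=R.T@np.linalg.solve(K,[uv[0],uv[1],1]); c=-R.T@t
    return c+r*(z-c[2])/r[2]
E
python3 - <<'E'
from h import *
for n in('top','side'):
    im,d=shot(n,n+'0.png'); np.save(n+'d.npy',d)
    K,R,t=cam(n); print(n,K[0,0],-R.T@t,R.tolist())
print(env.observe())
E
```

```text
top 532.2610235740731 [0.46185561 0.03971309 1.55585247] [[0.023216885090418304, -0.9995720692873353, 0.017794789892914352], [-0.9974500152219843, -0.02436181425761519, -0.06708180930580737], [0.06748661630546876, -0.01619198279124915, -0.997588781168336]]
side 471.2469934631061 [0.4245908  0.87711197 0.80928873] [[-0.9929111146230073, -0.11790462091469447, -0.015033922477498816], [-0.06472997015187262, 0.6424731293999194, -0.7635694526126701], [0.09968725807361206, -0.7571834509324916, -0.6455506736203813]]
{'time_s': 0.1, 'q': array([-7.78820424e+01,  2.18372287e+01,  7.43785389e+01, -3.71019510e-04,
        8.38585558e+01, -1.23360265e+01]), 'qvel': array([-0.09930655, -0.10539881, -0.13681794, -0.00942343, -0.02295354,
       -0.03406701]), 'joint_efforts': array([ 4.23410616e-03, -4.49221087e+01, -2.31657743e+01, -1.94212107e-04,
        3.70412847e-03,  1.31042304e-05]), 'position': array([ 0.22761773, -0.50040486,  0.23078362]), 'tool_rot': array([[ 9.10293779e-01,  4.13962750e-01, -2.78606937e-04],
       [ 4.13962756e-01, -9.10292937e-01,  1.26693113e-03],
       [ 2.70848367e-04, -1.26861242e-03, -9.99999159e-01]]), 'ft_force': array([-0.75258248, -0.12364596, -0.21375216]), 'wrist_torque': array([-0.00958477,  0.0460936 ,  0.03237567]), 'grip_width': 0.08501352521218393}
```

View pics/top0.png

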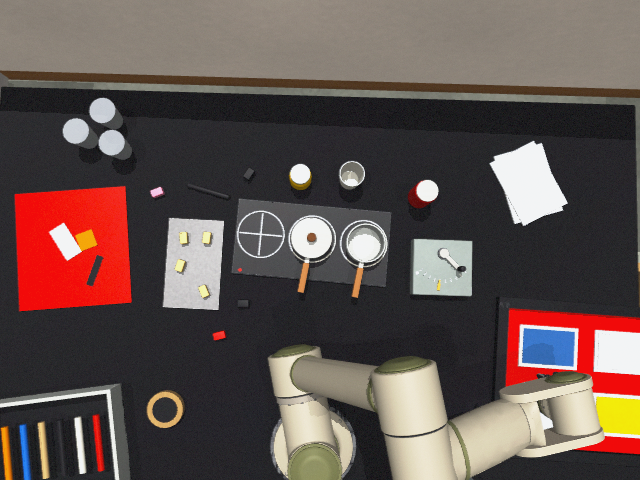

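View pics/side0.png

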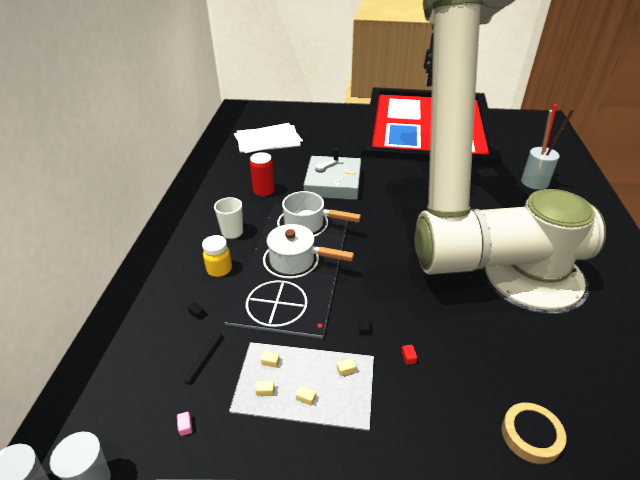

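```bash
cat > meas.py <<'E'
from h import *
def comps(m,lo=15):
    n,l,s,c=cv2.connectedComponentsWithStats(m.astype(np.uint8),connectivity=8)
    return [(c[i],s[i,4],l==i) for i in range(1,n) if s[i,4]>=lo]
def wax(im,d):
    h=cv2.cvtColor(im,cv2.COLOR_RGB2HSV); P=cloud('top',d)
    m=(h[...,0]>18)&(h[...,0]<35)&(h[...,1]>50)&(h[...,2]>140)
    for c,a,l in comps(m):
        z=np.median(P[l][:,2]); r=cv2.minAreaRect(np.argwhere(l)[:,::-1].astype(np.float32))
        zz=.028 if abs(z-.028)<.012 else z
        b=np.array([at_z('top',p,zz)[:2] for p in cv2.boxPoints(r)])
        e=[b[1]-b[0],b[2]-b[1]]; e.sort(key=np.linalg.norm); 
        print('wax px',c.round(),a,'xy',(b.mean(0)*1e3).round(),'z',(z*1e3).round(),'size',[round(np.linalg.norm(x)*1e3) for x in e],'long-axis yaw',round(np.arctan2(e[1][1],e[1][0])%np.pi,2))
def handles(im,d):
    h=cv2.cvtColor(im,cv2.COLOR_RGB2HSV); P=cloud('top',d)
    m=(h[...,0]>5)&(h[...,0]<18)&(h[...,1]>120)&(h[...,2]>110)
    for c,a,l in comps(m,40):
        uv=np.argwhere(l)[:,::-1]; p=np.array([at_z('top',q,.068)[:2] for q in uv])
        r=cv2.minAreaRect((p*1e3).astype(np.float32)); k=cv2.boxPoints(r)
        _,_,V=np.linalg.svd(p-p.mean(0),full_matrices=False); v=V[0]*np.sign(-V[0][0])
        s=(p-p.mean(0))@v; tip=p.mean(0)+v*s.max()
        print('handle px',c.round(),a,'z',(np.median(P[l][:,2])*1e3).round(),'mid',(p.mean(0)*1e3).round(),'len',round(np.ptp(s)*1e3),'dir',round(np.degrees(np.arctan2(v[1],v[0]))%360,1),'tip',(tip*1e3).round(),'centre',((tip-v*.155)*1e3).round())
def fitcirc(p):
    A=np.c_[2*p,np.ones(len(p))]; x=np.linalg.lstsq(A,(p**2).sum(1),rcond=None)[0]; return x[:2],np.sqrt(x[2]+x[:2]@x[:2])
def pots(im,d):
    P=cloud('top',d)
    for nm,zr,box in (('lid',.083,(0.45,.75,-.3,.4)),('rim',.080,(0.45,.75,-.3,.4))):
        m=(abs(P[...,2]-zr)<.006)&(P[...,0]>box[0])&(P[...,0]<box[1])&(P[...,1]>box[2])&(P[...,1]<box[3])
        for c,a,l in comps(m,60):
            ct=max(cv2.findContours(l.astype(np.uint8),0,1)[0],key=len)[:,0]
            q=np.array([at_z('top',x,zr)[:2] for x in ct]); 
            (cx,cy),r=cv2.minEnclosingCircle((q*1e3).astype(np.float32)); print(nm,c.round(),a,'centre',round(cx),round(cy),'r',round(r),'z',P[l][:,2].mean().round(4))
E
python3 - <<'E'
from meas import *
im=cv2.imread('pics/top0.png')[:,:,::-1].copy(); d=np.load('topd.npy')
wax(im,d); handles(im,d); pots(im,d)
P=cloud('top',d)
# plate: corners px
for nm,px,z in [('cornTL',(238,199),.015),('TR',(391,212),.015),('BR',(387,286),.015),('BL',(232,273),.015),('axis',(443,252),.06),('box',(442,268),.045)]:
    print(nm,(at_z('top',px,z)*1e3).round(),P[px[1],px[0]].round(3))
# resting circle: white pixels
g=im.min(2)>120; sub=np.zeros_like(g); sub[200:268,230:287]=1
uv=np.argwhere(g&sub)[:,::-1]; q=np.array([at_z('top',x,.015)[:2]*1e3 for x in uv]);print('rest',cv2.minEnclosingCircle(q.astype(np.float32)),q.mean(0))
for f,(a,b,c,e) in {'c1.png':(235,300,405,480),'c2.png':(195,300,228,395)}.items():
    cv2.imwrite('pics/'+f,cv2.resize(im[a:b,c:e,::-1],None,fx=(8 if f=='c1.png' else 4),fy=(8 if f=='c1.png' else 4),interpolation=2))
E
```

```text
wax px [294. 181.] 28 xy [753.  72.] z 60.0 size [15, 51] long-axis yaw 0.77
wax px [ 86. 240.] 281 xy [573. 673.] z 6.0 size [48, 50] long-axis yaw 1.96
wax px [206. 237.] 90 xy [587. 321.] z 27.0 size [22, 33] long-axis yaw 3.01
wax px [183. 237.] 88 xy [585. 388.] z 28.0 size [20, 32] long-axis yaw 0.04
wax px [179. 265.] 92 xy [505. 394.] z 28.0 size [22, 34] long-axis yaw 2.86
wax px [438. 285.] 32 xy [ 466. -345.] z 48.0 size [9, 28] long-axis yaw 0.01
wax px [203. 291.] 94 xy [434. 324.] z 28.0 size [22, 33] long-axis yaw 0.36
wax px [155. 398.] 30 xy [132. 446.] z 25.0 size [12, 35] long-axis yaw 2.24
wax px [175. 401.] 64 xy [122. 388.] z 26.0 size [18, 65] long-axis yaw 0.64
wax px [618. 415.] 1521 xy [ 104. -873.] z 12.0 size [101, 133] long-axis yaw 1.52
wax px [153. 420.] 39 xy [ 72. 452.] z 26.0 size [12, 38] long-axis yaw 0.82
wax px [ 43. 450.] 262 xy [ -8. 736.] z 59.0 size [16, 150] long-axis yaw 0.15
wax px [  4. 437.] 35 xy [ 24. 843.] z 60.0 size [5, 51] long-axis yaw 0.17
wax px [466. 454.] 86 xy [ 176. -243.] z 640.0 size [8, 55] long-axis yaw 0.29
wax px [314.
[... 492 characters left out ...]
 [ 428. -105.] centre [ 580. -132.]
handle px [  6. 453.] 271 z 56.0 mid [-14. 830.] len 142 dir 188.6 tip [-84. 819.] centre [ 69. 842.]
lid [311. 237.] 1170 centre 589 20 r 57 z 0.0832
lid [379. 242.] 72 centre 579 -145 r 52 z 0.0812
rim [311. 237.] 998 centre 590 20 r 57 z 0.0823
rim [367. 242.] 173 centre 579 -132 r 55 z 0.0803
cornTL [702. 235.  15.] [0.704 0.236 0.001]
TR [ 676. -213.   15.] [ 0.678 -0.215 -0.   ]
BR [ 460. -204.   15.] [ 0.46  -0.207 -0.002]
BL [487. 245.  15.] [ 0.487  0.247 -0.003]
axis [ 559. -354.   60.] [ 0.558 -0.351  0.072]
box [ 514. -356.   45.] [ 0.515 -0.356  0.043]
rest ((601.987548828125, 167.17849731445312), 70.44277954101562) [602.40220196 167.16940913]
```

View pics/c1.png

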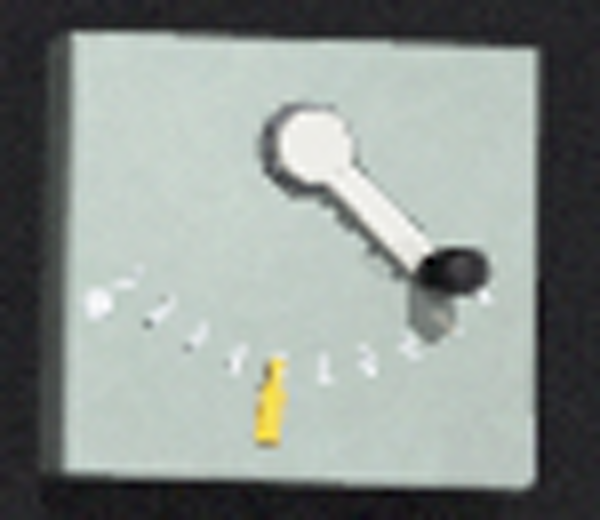

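View pics/c2.png

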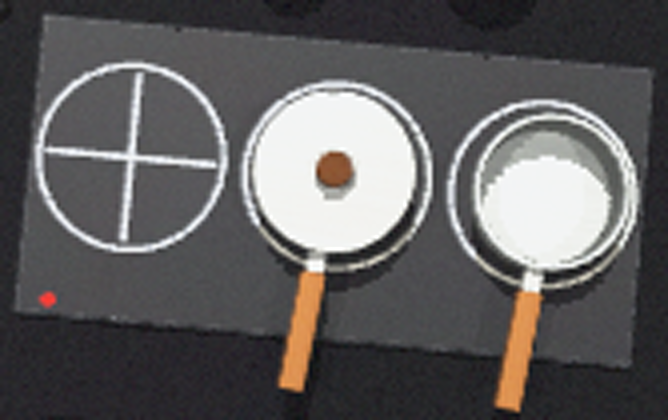

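```bash
python3 - <<'E'
from h import *
p=lambda px,z:at_z('top',px,z)[:2]*1e3
A=p((444,253.5),.062);k=p((461.9,268.8),.095);dot=p((417.1,272.9),.045);ti=p((439.6,280),.046);to=p((438.4,290),.046)
print('axis',A)
for n,x in dict(knob=k,dot=dot,tip=ti,tout=to).items(): v=x-A; print(n,x.round(1),np.linalg.norm(v).round(1),np.degrees(np.arctan2(v[1],v[0]))%360)
# side-view check of axis/knob
E
python3 -m pendant '[[[60,20,0],0,1],[[60,20,0],0,1],[[60,20,0],0,1],[[30,0,0],0,1]]' 40
```

```text
axis [ 554.93667644 -356.54668614]
knob [ 511.8 -397.6] 59.6 223.62662518900515
dot [ 498.8 -284.5] 91.3 127.92172548143344
tip [ 480.1 -348.7] 75.2 174.0252152872289
tout [ 451.7 -345.5] 103.8 173.89079575251574
time_s: 0.6
position: [0.4386, -0.4394, 0.2294]
tool_rot: [[0.913, 0.409, -0.002], [0.409, -0.913, 0.004], [-0.0, -0.004, -1.0]]
ft_force: [-0.6, -0.0, -0.0]
grip_width: 0.0854
```

```bash
python3 -m pendant '[[[37,20,-30],0,1],[[37,21,-30],0,1],[[0,0,-30],0.1,1],[[0,0,-40],0.1,1],[[0,0,-20],0,1]]'; python3 - <<'E'
from h import *
shot('top','t1.png');s=env.observe();print(s['position'],s['q'])
im=cv2.imread('pics/t1.png');cv2.imwrite('pics/c3.png',cv2.resize(im[220:310,390:500],None,fx=5,fy=5))
E
```

```text
time_s: 1.23
position: [0.5174, -0.395, 0.0737]
tool_rot: [[0.807, 0.591, -0.002], [0.591, -0.807, 0.003], [0.0, -0.004, -1.0]]
ft_force: [0.2, -0.2, -0.4]
grip_width: 0.0854
[ 0.51681425 -0.39446255  0.07157616] [-4.77828302e+01  3.98677209e+01  6.94540764e+01  4.66061015e-02
  7.10880589e+01  6.04942462e+00]
```

View pics/c3.png

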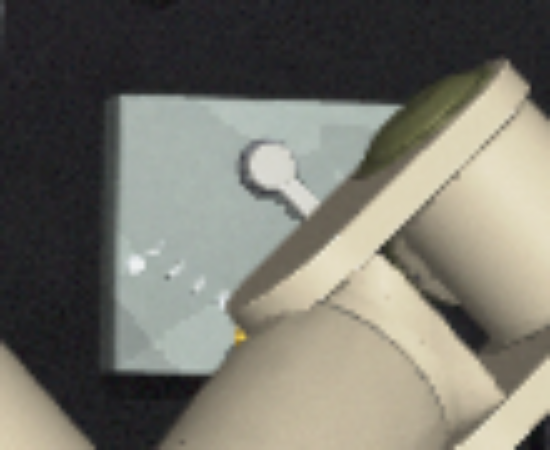

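```bash
python3 -m pendant '[[[-4,-4,-9],0,1],[[0,0,0],0,-1],[[0,0,0],0,-1],[[0,0,0],0,-1],[[0,0,0],0,-1],[[0,0,0],0,-1]]' 25
```

```text
time_s: 2.02
position: [0.5131, -0.3999, 0.0646]
tool_rot: [[0.808, 0.589, -0.002], [0.589, -0.808, 0.003], [0.0, -0.003, -1.0]]
ft_force: [0.2, -0.2, -3.7]
grip_width: 0.0151
```

```bash
python3 -m pendant '[[[-7,8.2,0],-0.17,-1],[[-5.4,9.4,0],-0.17,-1],[[-3.7,10.2,0],-0.17,-1],[[-1.9,10.6,0],-0.17,-1]]'
```

```text
time_s: 2.52
position: [0.4961, -0.3611, 0.0646]
tool_rot: [[0.997, -0.071, 0.004], [-0.071, -0.997, 0.001], [0.004, -0.001, -1.0]]
ft_force: [5.0, -1.0, -3.0]
grip_width: 0.015
```

```bash
python3 -m pendant '[[[0,10.8,0],-0.17,-1],[[1.9,10.6,0],-0.17,-1],[[3.7,10.2,0],-0.17,-1],[[5.4,9.4,0],-0.17,-1],[[7,8.2,0],-0.17,-1]]';  python3 -m pendant '[[[5.6,5,0],-0.1,-1],[[3,2.5,0],0,-1]]'
```

```text
time_s: 3.15
position: [0.5156, -0.3121, 0.0646]
tool_rot: [[0.581, -0.814, 0.005], [-0.814, -0.581, -0.007], [0.009, 0.0, -1.0]]
ft_force: [1.3, -3.9, -4.5]
grip_width: 0.015
time_s: 3.4
position: [0.5207, -0.3078, 0.0644]
tool_rot: [[0.493, -0.87, -0.005], [-0.87, -0.493, -0.014], [0.01, 0.011, -1.0]]
ft_force: [-26.0, -18.9, 3.2]
grip_width: 0.0154
```

```bash
python3 -m pendant '[[[-1,-1,0],0,-1],[[0,0,0],0,1],[[0,0,0],0,1],[[0,0,30],0,1],[[0,0,60],0,1],[[0,20,30],0.17,1],[[-6,55,0],0.17,1],[[-6,55,0],0.17,1],[[-6,55,0],0.17,1],[[-6,55,0],0.17,1],[[-6,55,0],0.04,1],[[0,50,0],0,1]]'
python3 - <<'E'
from meas import *
im,d=shot('top','t2.png');
cv2.imwrite('pics/c4.png',cv2.resize(im[190:310,370:490,::-1],None,fx=5,fy=5))
E
```

```text
time_s: 4.9
position: [0.4885, 0.0447, 0.1894]
tool_rot: [[0.99, -0.138, 0.014], [-0.138, -0.99, -0.014], [0.016, 0.012, -1.0]]
ft_force: [0.5, -0.0, 0.1]
grip_width: 0.0853
```

View pics/c4.png

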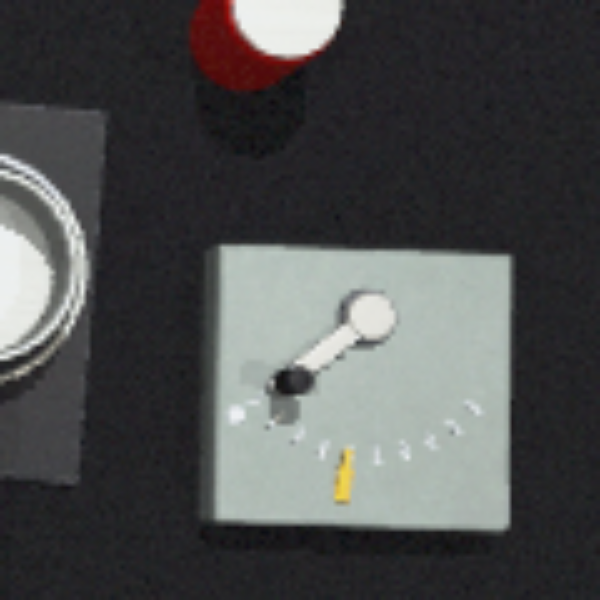

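```bash
python3 -m pendant '[[[2,-4,-40],-0.03,1],[[0,-3,-50],0,1],[[0,0,-38],0,1],[[0,0,-18],0,1],[[0,0,0],0,-1],[[0,0,0],0,-1],[[0,0,0],0,-1],[[0,0,0],0,-1],[[0,0,0],0,-1]]' 60
```

```text
time_s: 6.08
position: [0.4921, 0.0452, 0.0437]
tool_rot: [[0.987, -0.16, 0.025], [-0.159, -0.987, -0.014], [0.027, 0.009, -1.0]]
ft_force: [0.8, 1.2, -2.7]
grip_width: 0.0169
```

```bash
python3 - <<'E'
from meas import *
im,d=shot('top','t3.png'); pots(im,d); handles(im,d); print(env.observe()['position'])
E
```

```text
lid [309. 236.] 1141 centre 592 27 r 57 z 0.0833
rim [309. 236.] 960 centre 592 27 r 57 z 0.0822
rim [363. 246.] 135 centre 579 -132 r 55 z 0.0801
handle px [308. 236.] 52 z 104.0 mid [596.  27.] len 22 dir 220.9 tip [587.  20.] centre [704. 121.]
handle px [357. 282.] 185 z 68.0 mid [ 468. -112.] len 82 dir 169.8 tip [ 428. -105.] centre [ 580. -132.]
handle px [  6. 453.] 317 z 57.0 mid [-15. 830.] len 141 dir 188.5 tip [-84. 820.] centre [ 70. 843.]
[0.49211693 0.04523451 0.04370614]
```

```bash
python3 -m pendant '[[[1.5,20,0],0,-1],[[1.5,20,0],0,-1],[[1.5,20,0],0,-1],[[1.5,20,0],0,-1],[[1.5,20,0],0,-1]]';python3 - <<'E'
from meas import *
im,d=shot('top','t4.png'); pots(im,d)
E
```

```text
time_s: 6.75
position: [0.4992, 0.1461, 0.0435]
tool_rot: [[0.986, -0.165, 0.023], [-0.165, -0.986, -0.015], [0.025, 0.011, -1.0]]
ft_force: [-0.8, -3.0, -1.5]
grip_width: 0.0172
lid [273. 232.] 1111 centre 599 127 r 57 z 0.0833
lid [372. 255.] 64 centre 565 -139 r 51 z 0.0805
rim [273. 232.] 907 centre 599 127 r 57 z 0.0821
rim [372. 244.] 135 centre 579 -132 r 55 z 0.0795
```

```bash
python3 -m pendant '[[[1,20,0],0,-1],[[1,19,0],0,-1],[[0,0,0],0,-1],[[0,0,0],0,1],[[0,0,0],0,1],[[0,0,0],0,1],[[0,0,30],0,1],[[0,0,60],0,1],[[-30,0,50],0,1],[[-30,0,40],0,1]]';python3 - <<'E'
from meas import *
im,d=shot('top','t5.png'); pots(im,d); wax(im,d); handles(im,d)
E
```

```text
time_s: 8.05
position: [0.4397, 0.1846, 0.2259]
tool_rot: [[0.986, -0.167, 0.017], [-0.166, -0.986, -0.015], [0.019, 0.012, -1.0]]
ft_force: [0.0, 0.4, 0.5]
grip_width: 0.0854
lid [257. 232.] 1162 centre 601 170 r 57 z 0.0832
lid [352. 241.] 64 centre 580 -115 r 51 z 0.0807
lid [378. 244.] 83 centre 578 -139 r 54 z 0.0812
rim [257. 232.] 995 centre 601 170 r 57 z 0.0821
rim [378. 243.] 100 centre 578 -139 r 54 z 0.0801
wax px [ 85. 240.] 258 xy [573. 673.] z 5.0 size [47, 48] long-axis yaw 1.96
wax px [206. 237.] 90 xy [587. 321.] z 27.0 size [22, 33] long-axis yaw 3.04
wax px [183. 237.] 87 xy [585. 388.] z 29.0 size [20, 32] long-axis yaw 0.04
wax px [179. 265.] 91 xy [506. 394.] z 28.0 size [21, 33] long-axis yaw 2.86
wax px [438. 285.] 31 xy [ 466. -346.] z 46.0 size [9, 28] long-axis yaw 0.01
wax px [617. 415.] 1580 xy [ 104. -874.] z 12.0 size [101, 132] long-axis yaw 1.52
wax px [ 43. 450.] 207 xy [ -8. 737.] z 59.0 size [15, 150] long-axis yaw 0.16
wax px [234. 449.] 41 xy [188. 147.] z 658.0 size [6, 19] long-axis yaw 1.75
wax px [312. 457.] 117 xy [39.  8.] z 219.0 size [30, 48] long-axis yaw 1.74
handle px [257. 231.] 53 z 104.0 mid [605. 173.] len 22 dir 199.7 tip [595. 169.] centre [741. 221.]
handle px [251. 263.] 72 z 68.0 mid [515. 185.] len 33 dir 166.1 tip [499. 189.] centre [649. 152.]
handle px [357. 282.] 186 z 69.0 mid [ 468. -112.] len 82 dir 169.7 tip [ 428. -105.] centre [ 580. -132.]
handle px [159. 397.] 76 z 25.0 mid [142. 427.] len 59 dir 119.0 tip [127. 453.] centre [202. 318.]
handle px [176. 410.] 120 z 26.0 mid [107. 377.] len 88 dir 178.2 tip [ 65. 379.] centre [220. 374.]
handle px [158. 422.] 40 z 26.0 mid [ 74. 424.] len 44 dir 241.5 tip [ 65. 407.] centre [139. 544.]
handle px [  6. 453.] 318 z 57.0 mid [-15. 831.] len 141 dir 188.6 tip [-84. 820.] centre [ 69. 843.]
```

```bash
python3 -m pendant '[[[-2,47,-30],0.17,0.2],[[-2,46,-30],0.17,0.2],[[-2,46,-40],0.17,0.2],[[0,0,-30],0.02,0.2],[[0,0,0],0,0.2]]' 40
```

```text
time_s: 8.72
position: [0.433, 0.3272, 0.0999]
tool_rot: [[0.929, 0.369, 0.035], [0.369, -0.929, 0.005], [0.034, 0.008, -0.999]]
ft_force: [0.1, -0.1, 0.8]
grip_width: 0.0512
```

```bash
python3 -m pendant '[[[0,-2,-45],0,0.2],[[1,-1,-35],0,0.2],[[0,0,-10],0,0.2],[[0,0,0],0,-1],[[0,0,0],0,-1],[[0,0,0],0,-1],[[0,0,0],0,-1]]'
```

```text
time_s: 9.6
position: [0.4399, 0.3246, 0.0171]
tool_rot: [[0.93, 0.364, 0.05], [0.364, -0.931, 0.011], [0.05, 0.008, -0.999]]
ft_force: [0.1, -0.3, -0.3]
grip_width: 0.0209
```

```bash
python3 -m pendant '[[[0,0,40],0,-1],[[0,-20,60],0,-1],[[10,-50,60],0,-1],[[15,-55,20],-0.12,-1],[[15,-55,0],-0.12,-1],[[15,-55,0],-0.12,-1],[[15,-55,0],0,-1],[[15,-55,0],0,-1],[[15,-55,0],0,-1],[[15,-47,0],0,-1],[[0,-10,0],0,-1]]'
```

```text
time_s: 10.98
position: [0.5533, -0.136, 0.1938]
tool_rot: [[0.998, 0.004, 0.058], [0.004, -1.0, -0.009], [0.058, 0.009, -0.998]]
ft_force: [-0.4, 0.4, 0.3]
grip_width: 0.0207
```

```bash
python3 - <<'E'
from meas import *
im,d=shot('side','s1.png'); im,d=shot('top'); handles(im,d);wax(im,d)
cv2.imwrite('pics/c5.png',cv2.resize(cv2.imread('pics/s1.png')[150:350,200:400],None,fx=3,fy=3))
E
python3 -m pendant '[[[6,3,-50],0,-1],[[0,1,-40],0,-1],[[0,0,0],0,-1]]'
```

```text
handle px [257. 231.] 54 z 105.0 mid [605. 173.] len 23 dir 184.2 tip [594. 172.] centre [748. 184.]
handle px [249. 272.] 185 z 68.0 mid [491. 190.] len 82 dir 169.7 tip [450. 197.] centre [602. 169.]
handle px [359. 271.] 45 z 68.0 mid [ 498. -118.] len 23 dir 185.3 tip [ 486. -119.] centre [ 640. -105.]
handle px [  6. 453.] 310 z 56.0 mid [-14. 831.] len 141 dir 188.5 tip [-84. 820.] centre [ 70. 843.]
wax px [ 86. 240.] 272 xy [573. 673.] z 6.0 size [48, 48] long-axis yaw 0.37
wax px [206. 237.] 89 xy [587. 321.] z 28.0 size [22, 33] long-axis yaw 3.04
wax px [183. 237.] 87 xy [585. 388.] z 28.0 size [20, 32] long-axis yaw 0.04
wax px [179. 265.] 91 xy [506. 394.] z 28.0 size [21, 34] long-axis yaw 2.86
wax px [438. 285.] 31 xy [ 466. -345.] z 47.0 size [9, 28] long-axis yaw 0.01
wax px [334. 368.] 52 xy [318. -18.] z 627.0 size [8, 23] long-axis yaw 1.13
wax px [617. 415.] 1579 xy [ 104. -874.] z 12.0 size [101, 132] long-axis yaw 1.52
wax px [ 43. 450.] 237 xy [ -8. 736.] z 59.0 size [15, 150] long-axis yaw 0.15
wax px [312. 459.] 151 xy [36.  7.] z 219.0 size [36, 58] long-axis yaw 1.77
time_s: 11.45
position: [0.5582, -0.1255, 0.1038]
tool_rot: [[0.998, 0.009, 0.06], [0.01, -1.0, -0.008], [0.06, 0.009, -0.998]]
ft_force: [-0.2, 0.4, 0.6]
grip_width: 0.0211
```

View pics/c5.png

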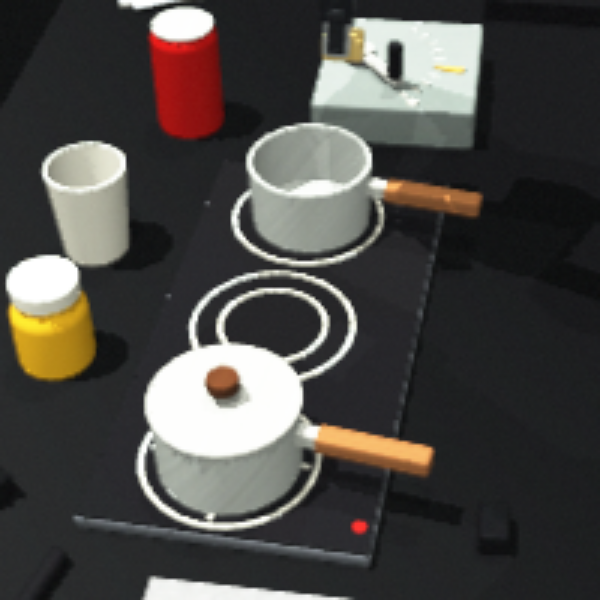

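```bash
python3 -m pendant '[[[4,-6,-30],0,-1],[[0,0,-22],0,-1],[[0,0,0],0,-0.1],[[0,0,0],0,-0.1],[[0,0,0],0,-0.1],[[0,0,40],0,-0.1],[[0,0,60],0,-0.1],[[0,20,40],0,0.2]]'
```

```text
time_s: 12.45
position: [0.5648, -0.1091, 0.2046]
tool_rot: [[0.997, 0.012, 0.07], [0.013, -1.0, -0.012], [0.07, 0.013, -0.997]]
ft_force: [0.2, 0.5, 0.1]
grip_width: 0.0511
```

```bash
python3 -m pendant '[[[-6,60,0],-0.15,0.2],[[-7,60,0],-0.14,0.2],[[-7,60,0],0,0.2],[[-7,60,0],0,0.2],[[-7,60,0],0,0.2],[[-7,60,0],0,0.2],[[-7,60,0],0,0.2],[[-7,55,-20],0,0.2],[[-4,20,-60],0,0.2],[[0,0,-40],0,0.2],[[0,0,0],0,0.2]]'
```

```text
time_s: 13.82
position: [0.5024, 0.4035, 0.0985]
tool_rot: [[0.955, -0.284, 0.09], [-0.282, -0.959, -0.03], [0.095, 0.003, -0.995]]
ft_force: [-0.3, -0.6, -0.1]
grip_width: 0.0516
```

```bash
python3 -m pendant '[[[3,-9,-45],0,0.2],[[1,0,-42],0,0.2],[[0,0,-4],0,0.2],[[0,0,0],0,-1],[[0,0,0],0,-1],[[0,0,0],0,-1],[[0,0,0],0,-1]]'; python3 - <<'E'
from h import *
s=env.observe();print(s['position'],s['q'],s['ft_force'])
E
```

```text
time_s: 14.7
position: [0.5137, 0.3971, 0.0221]
tool_rot: [[0.952, -0.285, 0.111], [-0.284, -0.959, -0.019], [0.112, -0.013, -0.994]]
ft_force: [0.8, -0.7, -0.5]
grip_width: 0.0211
[0.51367483 0.3971406  0.02213523] [ 28.90535642  41.53479926  76.14190911  -4.79621546  57.34762776
 137.90684176] [ 0.82915123 -0.66246371 -0.49333326]
```

```bash
python3 -m pendant '[[[0,0,0],0,0],[[-5,-3,0],0,0],[[0,0,-8],0,0],[[0,0,-4],0,0],[[0,0,0],0,-1],[[0,0,0],0,-1],[[0,0,0],0,-1],[[0,0,0],0,-1]]'
```

```text
time_s: 15.7
position: [0.5082, 0.394, 0.0093]
tool_rot: [[0.952, -0.285, 0.111], [-0.284, -0.959, -0.019], [0.112, -0.013, -0.994]]
ft_force: [0.2, -0.7, -0.0]
grip_width: 0.0211
```

```bash
python3 -m pendant '[[[0,0,40],0,-1],[[0,-10,60],0,-1],[[0,-20,60],0.17,-1],[[10,-40,30],0.17,-1],[[10,-55,0],0.17,-1],[[10,-55,0],0.17,-1],[[10,-55,0],0.17,-1],[[10,-55,0],0.17,-1],[[10,-55,0],0.17,-1],[[10,-55,0],0.17,-1],[[10,-55,0],0.17,-1],[[8,-50,0],0.17,-1]]';python3 -m pendant '[[[0,-10,0],0.17,-1],[[0,-10,0],0.17,-1],[[0,0,0],0.17,-1],[[0,0,0],0.17,-1],[[0,0,0],0.17,-1],[[0,0,0],0.17,-1],[[0,0,0],0.17,-1],[[0,0,0],0.17,-1],[[0,0,0],0.17,-1]]'
```

```text
time_s: 17.2
position: [0.5922, -0.1049, 0.2052]
tool_rot: [[0.158, 0.987, 0.013], [0.981, -0.159, 0.115], [0.116, -0.006, -0.993]]
ft_force: [0.4, 0.1, 0.3]
grip_width: 0.0207
time_s: 18.32
position: [0.5916, -0.1311, 0.2033]
tool_rot: [[-0.981, 0.155, -0.118], [0.155, 0.988, 0.011], [0.118, -0.007, -0.993]]
ft_force: [-0.1, 0.0, 0.4]
grip_width: 0.021
```

```bash
python3 -m pendant '[[[2,0,-45],0,-1],[[0,0,-45],0,-1],[[0,0,-35],0,-1],[[0,0,-20],0,-1],[[0,0,0],0,-0.1],[[0,0,0],0,-0.1],[[0,0,0],0,-0.1],[[0,0,40],0,-0.1],[[0,0,60],0,-0.1],[[0,20,40],0,0.2]]'; python3 - <<'E'
from meas import *
im,d=shot('top'); wax(im,d)
im,d=shot('side','s2.png')
cv2.imwrite('pics/c6.png',cv2.resize(im[150:400,200:400,::-1],None,fx=2.4,fy=2.4))
E
```

```text
time_s: 19.58
position: [0.5931, -0.1113, 0.2002]
tool_rot: [[-0.981, 0.154, -0.115], [0.154, 0.988, 0.01], [0.116, -0.008, -0.993]]
ft_force: [0.2, 1.1, 0.2]
grip_width: 0.0512
wax px [ 85. 240.] 265 xy [573. 673.] z 6.0 size [47, 49] long-axis yaw 1.97
wax px [206. 237.] 90 xy [587. 321.] z 29.0 size [22, 33] long-axis yaw 3.01
wax px [183. 237.] 87 xy [585. 388.] z 28.0 size [20, 32] long-axis yaw 0.04
wax px [363. 240.] 63 xy [ 590. -129.] z 42.0 size [21, 25] long-axis yaw 1.21
wax px [438. 285.] 31 xy [ 466. -345.] z 48.0 size [9, 28] long-axis yaw 0.01
wax px [332. 333.] 52 xy [375. -14.] z 602.0 size [8, 27] long-axis yaw 1.19
wax px [617. 415.] 1579 xy [ 104. -874.] z 12.0 size [101, 132] long-axis yaw 1.52
wax px [ 43. 451.] 222 xy [ -7. 736.] z 60.0 size [16, 150] long-axis yaw 0.15
wax px [313. 457.] 170 xy [37.  5.] z 218.0 size [39, 56] long-axis yaw 1.68
```

View pics/c6.png

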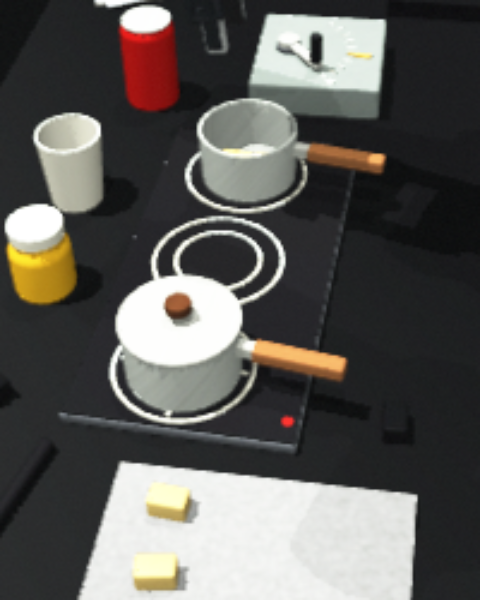

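```bash
python3 -m pendant '[[[0,50,0],0.02,0.2],[[-1,60,0],0,0.2],[[-1,60,0],0,0.2],[[-1,60,0],0,0.2],[[-1,60,0],0,0.2],[[-1,60,0],0,0.2],[[-1,60,0],0,0.2],[[0,13,-30],0,0.2],[[0,0,-50],0,0.2],[[0,0,-20],0,0.2],[[0,0,0],0,0.2]]'
```

```text
time_s: 21.05
position: [0.5854, 0.3261, 0.1013]
tool_rot: [[-0.986, 0.131, -0.102], [0.131, 0.991, 0.005], [0.102, -0.008, -0.995]]
ft_force: [0.1, 0.4, 0.3]
grip_width: 0.0509
```

```bash
python3 -m pendant '[[[0,-5,-40],0,0.2],[[0,0,-30],0,0.2],[[0,0,-15],0,0.2],[[0,0,-4],0,0.2],[[0,0,0],0,0.2]]'
```

```text
time_s: 21.68
position: [0.5888, 0.3213, 0.0167]
tool_rot: [[-0.987, 0.131, -0.091], [0.131, 0.991, 0.008], [0.092, -0.004, -0.996]]
ft_force: [0.5, 0.5, 0.2]
grip_width: 0.051
```

```bash
python3 -m pendant '[[[-2,0,-8],0,0.2],[[0,0,0],0,-1],[[0,0,0],0,-1],[[0,0,0],0,-1],[[0,0,0],0,-1]]';python3 -m pendant '[[[0,0,40],0,-1],[[0,0,60],0,-1],[[0,-30,60],0,-1],[[0,-55,30],0,-1],[[-2,-55,0],0,-1],[[-2,-55,0],0,-1],[[-2,-55,0],0,-1],[[-2,-55,0],0,-1],[[-2,-55,0],0,-1],[[-2,-55,0],0,-1],[[0,-36,0],0,-1],[[0,0,0],0,-1]]'
```

```text
time_s: 22.3
position: [0.5879, 0.3218, 0.0109]
tool_rot: [[-0.988, 0.131, -0.087], [0.131, 0.991, 0.01], [0.088, -0.002, -0.996]]
ft_force: [0.3, -0.2, -0.5]
grip_width: 0.0212
time_s: 23.8
position: [0.5715, -0.1413, 0.2022]
tool_rot: [[-0.988, 0.13, -0.086], [0.13, 0.992, 0.008], [0.087, -0.004, -0.996]]
ft_force: [0.5, -0.3, 0.4]
grip_width: 0.021
```

```bash
python3 -m pendant '[[[2,8,-45],0,-1],[[0,0,-45],0,-1],[[0,0,-35],0,-1],[[0,0,-15],0,-1],[[0,0,0],0,-0.1],[[0,0,0],0,-0.1],[[0,0,0],0,-0.1],[[0,0,40],0,-0.1],[[0,0,60],0,-0.1],[[0,20,40],0,0.2]]'; python3 - <<'E'
from meas import *
im,d=shot('top'); wax(im,d)
E
```

```text
time_s: 25.05
position: [0.5744, -0.1095, 0.2066]
tool_rot: [[-0.988, 0.129, -0.081], [0.129, 0.992, 0.006], [0.081, -0.004, -0.997]]
ft_force: [0.5, 0.8, -0.2]
grip_width: 0.0512
wax px [ 85. 240.] 267 xy [573. 673.] z 6.0 size [48, 48] long-axis yaw 1.96
wax px [183. 237.] 87 xy [585. 388.] z 28.0 size [20, 32] long-axis yaw 0.04
wax px [363. 251.] 86 xy [ 557. -129.] z 46.0 size [23, 34] long-axis yaw 0.02
wax px [438. 285.] 31 xy [ 466. -346.] z 47.0 size [9, 28] long-axis yaw 0.01
wax px [328. 347.] 48 xy [352.  -8.] z 615.0 size [8, 22] long-axis yaw 1.13
wax px [617. 415.] 1579 xy [ 104. -874.] z 12.0 size [101, 132] long-axis yaw 1.52
wax px [ 43. 451.] 228 xy [ -8. 736.] z 59.0 size [16, 150] long-axis yaw 0.15
wax px [312. 457.] 174 xy [36.  7.] z 218.0 size [41, 57] long-axis yaw 1.76
```

```bash
python3 -m pendant '[[[1,60,0],0.17,0.2],[[1,60,0],0,0.2],[[1,60,0],0,0.2],[[1,60,0],0,0.2],[[1,60,0],0,0.2],[[1,60,0],0,0.2],[[1,60,0],0,0.2],[[2,60,0],0,0.2],[[2,10,-40],0,0.2],[[0,0,-50],0,0.2],[[0,0,-15],0,0.2],[[0,0,0],0,0.2]]'
```

```text
time_s: 26.6
position: [0.586, 0.3994, 0.1165]
tool_rot: [[-0.998, -0.048, -0.049], [-0.048, 0.999, -0.005], [0.049, -0.003, -0.999]]
ft_force: [0.3, 0.3, 0.8]
grip_width: 0.0516
```

```bash
python3 -m pendant '[[[0,-11,-40],0,0.2],[[0,0,-40],0,0.2],[[0,0,-18],0,0.2],[[0,0,-6],0,0.2],[[0,0,0],0,0.2]]'
```

```text
time_s: 27.22
position: [0.592, 0.3891, 0.0222]
tool_rot: [[-0.998, -0.046, -0.031], [-0.046, 0.999, 0.003], [0.031, 0.004, -1.0]]
ft_force: [0.3, 0.8, 0.3]
grip_width: 0.0513
```

```bash
python3 -m pendant '[[[-6,-1,-8],0,0.2],[[0,0,-5],0,0.2],[[0,0,0],0,-1],[[0,0,0],0,-1],[[0,0,0],0,-1],[[0,0,0],0,-1]]';python3 -m pendant '[[[0,0,40],0,-1],[[0,0,60],0,-1],[[0,-30,60],0,-1],[[0,-55,30],0,-1],[[1,-60,0],0,-1],[[1,-60,0],0,-1],[[1,-60,0],0,-1],[[2,-60,0],0,-1],[[2,-60,0],0,-1],[[2,-60,0],0,-1],[[2,-60,0],0,-1],[[0,-2,0],0,-1]]'
```

```text
time_s: 27.98
position: [0.5869, 0.3888, 0.0117]
tool_rot: [[-0.999, -0.046, -0.026], [-0.047, 0.999, 0.005], [0.026, 0.006, -1.0]]
ft_force: [0.1, -0.0, 0.0]
grip_width: 0.0209
time_s: 29.48
position: [0.5942, -0.1323, 0.2033]
tool_rot: [[-0.999, -0.048, -0.023], [-0.048, 0.999, 0.002], [0.023, 0.004, -1.0]]
ft_force: [-0.2, 1.0, 0.2]
grip_width: 0.0212
```

```bash
python3 -m pendant '[[[0,-1,-45],0,-1],[[-1,0,-45],0,-1],[[-1,0,-35],0,-1],[[-1,0,-15],0,-1],[[0,0,0],0,-0.1],[[0,0,0],0,-0.1],[[0,0,0],0,-0.1],[[0,0,40],0,-0.1],[[0,0,60],0,-0.1],[[-60,0,40],0,1],[[-60,0,20],0,1]]'; python3 - <<'E'
from meas import *
im,d=shot('top'); wax(im,d); pots(im,d); handles(im,d)
im2,_=shot('side'); a=cv2.resize(im2[150:300,200:400],(532,400)); b=cv2.resize(im[190:310,220:400],(600,400),interpolation=2)
cv2.imwrite('pics/c7.png',cv2.resize(np.hstack([a,b])[:,:,::-1],None,fx=.7,fy=.7))
E
```

```text
time_s: 30.85
position: [0.4814, -0.1301, 0.2212]
tool_rot: [[-0.999, -0.053, -0.014], [-0.053, 0.999, -0.0], [0.014, 0.001, -1.0]]
ft_force: [-0.3, -0.3, 0.1]
grip_width: 0.0733
wax px [365. 230.] 61 xy [ 616. -131.] z 75.0 size [20, 22] long-axis yaw 1.6
wax px [ 86. 240.] 270 xy [573. 673.] z 5.0 size [47, 49] long-axis yaw 1.96
wax px [363. 242.] 101 xy [ 578. -128.] z 62.0 size [25, 42] long-axis yaw 0.02
wax px [438. 285.] 31 xy [ 466. -345.] z 47.0 size [9, 28] long-axis yaw 0.01
wax px [326. 401.] 64 xy [266.  -6.] z 650.0 size [8, 31] long-axis yaw 1.06
wax px [617. 415.] 1579 xy [ 104. -874.] z 12.0 size [101, 132] long-axis yaw 1.52
wax px [ 42. 450.] 226 xy [ -8. 736.] z 59.0 size [15, 148] long-axis yaw 0.15
lid [252. 223.] 1156 centre 625 185 r 57 z 0.0832
lid [371. 231.] 78 centre 586 -134 r 54 z 0.0811
rim [252. 223.] 981 centre 625 185 r 57 z 0.0822
rim [364. 236.] 130 centre 579 -132 r 55 z 0.0798
handle px [251. 222.] 50 z 104.0 mid [629. 189.] len 22 dir 247.0 tip [625. 179.] centre [686. 322.]
handle px [244. 263.] 184 z 68.0 mid [515. 206.] len 82 dir 169.1 tip [474. 214.] centre [627. 185.]
handle px [175. 419.] 45 z 25.0 mid [ 84. 379.] len 53 dir 138.3 tip [ 65. 395.] centre [181. 292.]
handle px [  6. 453.] 315 z 57.0 mid [-14. 831.] len 141 dir 188.4 tip [-84. 820.] centre [ 70. 843.]
```

View pics/c7.png

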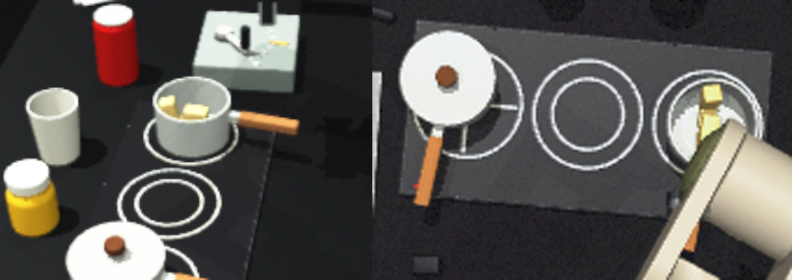

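```bash
python3 -m pendant '[[[0,16,-40],-0.13,1],[[0,0,-50],-0.1,1],[[0,0,-40],0,1],[[0,0,-20],0,1],[[0,0,0],0,1]]';  python3 - <<'E'
from h import *
s=env.observe();print(s['position'],s['q'],s['ft_force'])
E
```

```text
time_s: 31.58
position: [0.4798, -0.1128, 0.0691]
tool_rot: [[-0.982, 0.186, -0.01], [0.186, 0.982, 0.001], [0.01, -0.001, -1.0]]
ft_force: [0.2, 0.4, 0.9]
grip_width: 0.0853
[ 0.4798007  -0.11281579  0.06912802] [ -26.89396673   27.36288871   96.37635548   -0.28738939   56.80262559
 -105.98794703] [0.23718937 0.41131287 0.9054342 ]
```

```bash
python3 -m pendant '[[[0,-1,-20],0,1],[[0,0,-6],0,1],[[0,0,0],0,-1],[[0,0,0],0,-1],[[0,0,0],0,-1],[[0,0,0],0,-1],[[0,0,0],0,-1]]' 60; python3 - <<'E'
from meas import *
im,d=shot('top'); pots(im,d)
E
```

```text
time_s: 32.45
position: [0.4828, -0.1146, 0.0469]
tool_rot: [[-0.983, 0.186, -0.003], [0.186, 0.983, -0.003], [0.003, -0.003, -1.0]]
ft_force: [0.4, -0.2, -2.4]
grip_width: 0.0167
lid [252. 223.] 1157 centre 625 185 r 57 z 0.083
lid [362. 229.] 64 centre 593 -129 r 51 z 0.081
rim [252. 223.] 1019 centre 626 186 r 57 z 0.0822
rim [380. 240.] 73 centre 583 -153 r 50 z 0.0796
```

Pot unmoved; slide it (+13, +148), slowly.

```bash
python3 -m pendant '[[[1,15,0],0,-1],[[1.5,15,0],0,-1],[[1.5,15,0],0,-1],[[1.5,15,0],0,-1],[[1.5,15,0],0,-1],[[1.5,15,0],0,-1],[[1.5,15,0],0,-1],[[1.5,15,0],0,-1]]';python3 - <<'E'
from meas import *
im,d=shot('top'); pots(im,d)
E
```

```text
time_s: 33.5
position: [0.4947, 0.0128, 0.0468]
tool_rot: [[-0.982, 0.187, -0.003], [0.187, 0.982, -0.003], [0.003, -0.004, -1.0]]
ft_force: [0.6, -2.0, -0.2]
grip_width: 0.0166
lid [252. 223.] 1146 centre 625 185 r 57 z 0.0831
rim [252. 223.] 996 centre 625 185 r 57 z 0.0821
rim [322. 230.] 170 centre 591 -6 r 55 z 0.0799
```

```bash
python3 -m pendant '[[[1,12,0],0,-1],[[1,10,0],0,-1],[[0,0,0],0,-1],[[0,0,0],0,1],[[0,0,0],0,1],[[0,0,0],0,1],[[0,0,30],0,1],[[0,0,60],0,1],[[-20,0,50],0,1],[[-20,0,40],0,1]]';python3 - <<'E'
from meas import *
im,d=shot('top'); pots(im,d); handles(im,d); wax(im,d)
E
```

```text
time_s: 34.8
position: [0.4546, 0.0373, 0.2292]
tool_rot: [[-0.982, 0.187, -0.01], [0.187, 0.982, -0.001], [0.01, -0.003, -1.0]]
ft_force: [1.1, -0.3, 0.3]
grip_width: 0.0853
lid [252. 223.] 1152 centre 625 185 r 57 z 0.0832
rim [252. 223.] 997 centre 625 185 r 57 z 0.0822
rim [304. 222.] 65 centre 617 35 r 46 z 0.0794
rim [325. 240.] 69 centre 590 6 r 52 z 0.0801
handle px [251. 222.] 51 z 104.0 mid [629. 189.] len 23 dir 264.0 tip [628. 178.] centre [645. 332.]
handle px [244. 263.] 179 z 68.0 mid [514. 207.] len 82 dir 168.9 tip [474. 214.] centre [627. 185.]
handle px [156. 402.] 94 z 26.0 mid [130. 433.] len 82 dir 141.8 tip [ 98. 458.] centre [220. 362.]
handle px [  6. 453.] 309 z 57.0 mid [-15. 830.] len 141 dir 188.5 tip [-84. 820.] centre [ 70. 843.]
wax px [311. 223.] 56 xy [631.  21.] z 76.0 size [20, 21] long-axis yaw 1.4
wax px [310. 240.] 170 xy [584.  23.] z 60.0 size [23, 62] long-axis yaw 0.02
wax px [ 85. 240.] 264 xy [573. 674.] z 6.0 size [47, 48] long-axis yaw 1.96
wax px [438. 285.] 31 xy [ 466. -345.] z 49.0 size [9, 28] long-axis yaw 0.01
wax px [617. 415.] 1579 xy [ 104. -874.] z 12.0 size [101, 132] long-axis yaw 1.52
wax px [ 43. 450.] 220 xy [ -8. 737.] z 59.0 size [15, 150] long-axis yaw 0.16
wax px [272. 436.] 41 xy [211.  85.] z 661.0 size [6, 17] long-axis yaw 1.43
wax px [316. 456.] 85 xy [36. -2.] z 218.0 size [22, 42] long-axis yaw 0.66
```

```bash
python3 -m pendant '[[[10,45,-20],0,1],[[20,45,-20],0,1],[[20,45,-20],0,1],[[20,32,0],0,1],[[2,0,-50],0,1],[[0,0,-35],0,1],[[0,0,0],0,1]]'
```

```text
time_s: 35.72
position: [0.5291, 0.2088, 0.0861]
tool_rot: [[-0.982, 0.19, 0.004], [0.19, 0.982, -0.004], [-0.005, -0.003, -1.0]]
ft_force: [0.5, -0.3, 1.5]
grip_width: 0.0855
```

```bash
python3 -m pendant '[[[-1,-5,-25],0,1],[[0,0,-17],0,1],[[0,0,0],0,-1],[[0,0,0],0,-1],[[0,0,0],0,-1],[[0,0,0],0,-1],[[0,0,0],0,-1]]'; python3 - <<'E'
from meas import *
im,d=shot('top'); pots(im,d)
E
```

```text
time_s: 36.6
position: [0.5321, 0.2037, 0.0512]
tool_rot: [[-0.982, 0.191, 0.016], [0.191, 0.982, -0.002], [-0.016, 0.001, -1.0]]
ft_force: [1.4, -0.2, -2.1]
grip_width: 0.0166
lid [252. 220.] 970 centre 625 185 r 57 z 0.0833
rim [253. 220.] 815 centre 626 186 r 57 z 0.0822
rim [311. 235.] 175 centre 593 20 r 55 z 0.0796
```

```bash
python3 -m pendant '[[[-8,-6,0],0,-1],[[-8,-6,0],0,-1],[[-7,-5,0],0,-1],[[0,0,0],0,-1]]'; python3 - <<'E'
from meas import *
im,d=shot('top'); pots(im,d)
E
```

```text
time_s: 37.15
position: [0.5069, 0.1854, 0.051]
tool_rot: [[-0.982, 0.191, 0.015], [0.19, 0.982, -0.002], [-0.015, 0.001, -1.0]]
ft_force: [-1.7, -0.4, -0.7]
grip_width: 0.0165
lid [258. 230.] 1006 centre 600 167 r 57 z 0.0832
rim [258. 230.] 860 centre 601 167 r 57 z 0.0822
rim [312. 221.] 65 centre 636 16 r 20 z 0.0783
```

```bash
python3 -m pendant '[[[0,0,0],0,1],[[0,0,0],0,1],[[0,0,0],0,1],[[0,0,30],0,1],[[0,0,60],0,1],[[-10,-20,60],0,1],[[-10,-60,0],0,1],[[0,-60,0],0,1],[[0,-60,0],0,1],[[0,-60,0],0,1],[[5,-60,0],0,1],[[5,-60,0],0,1]]';python3 -m pendant '[[[10,-60,0],0,1],[[10,-50,0],0,1],[[0,0,-20],0,1],[[0,0,0],0,1]]'; python3 - <<'E'
from meas import *
im,d=shot('top'); pots(im,d)
im,d=shot('side','s3.png'); cv2.imwrite('pics/c8.png',cv2.resize(im[60:260,220:420,::-1],None,fx=3,fy=3))
E
```

```text
time_s: 38.7
position: [0.4962, -0.2021, 0.2062]
tool_rot: [[-0.983, 0.183, 0.021], [0.183, 0.983, -0.004], [-0.021, -0.0, -1.0]]
ft_force: [0.2, 0.1, -0.2]
grip_width: 0.0852
time_s: 39.2
position: [0.5158, -0.3202, 0.185]
tool_rot: [[-0.982, 0.189, 0.021], [0.189, 0.982, -0.005], [-0.022, -0.001, -1.0]]
ft_force: [0.4, 0.8, 0.4]
grip_width: 0.0855
lid [258. 232.] 1164 centre 600 167 r 57 z 0.0833
rim [258. 232.] 992 centre 601 167 r 57 z 0.0823
rim [322. 234.] 100 centre 594 19 r 55 z 0.0797
rim [297. 235.] 70 centre 593 40 r 50 z 0.0797
```

View pics/c8.png

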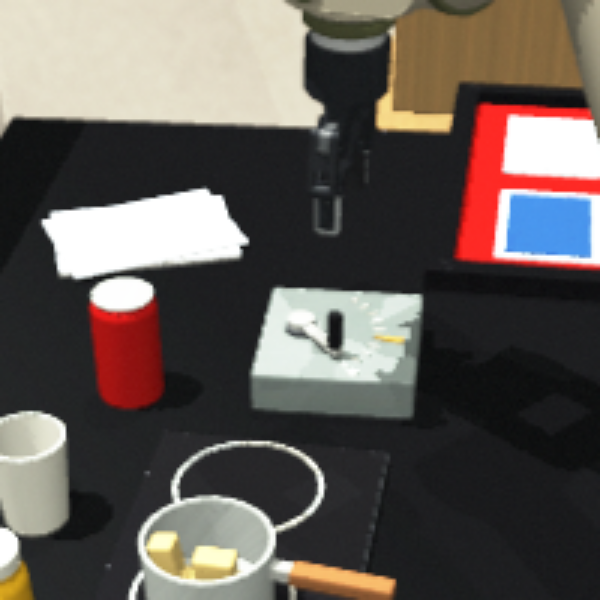

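```bash
python3 -m pendant '[[[3,11,-40],0,1],[[0,0,-40],0,1],[[0,0,-25],0,1],[[0,0,-8],0,1],[[0,0,0],0,1]]' 25
```

```text
time_s: 39.92
position: [0.5224, -0.3075, 0.078]
tool_rot: [[-0.982, 0.184, 0.033], [0.183, 0.983, -0.015], [-0.035, -0.009, -0.999]]
ft_force: [-0.2, -0.9, 0.8]
grip_width: 0.0854
```

```bash
python3 -m pendant '[[[-2,0,-11],0,1],[[0,0,0],0,-1],[[0,0,0],0,-1],[[0,0,0],0,-1],[[0,0,0],0,-1],[[0,0,0],0,-1]]'
```

```text
time_s: 40.67
position: [0.5214, -0.3086, 0.0696]
tool_rot: [[-0.982, 0.184, 0.037], [0.183, 0.983, -0.019], [-0.04, -0.012, -0.999]]
ft_force: [0.1, -0.2, -1.3]
grip_width: 0.0151
```

```bash
python3 -m pendant '[[[-8.5,-6.5,0],0,-1],[[-6.5,-8.6,0],0,-1],[[-4.9,-9.7,0],0,-1],[[-3.1,-10.3,0],0,-1],[[0,0,0],0,-1]]'
```

```text
time_s: 41.3
position: [0.4943, -0.341, 0.0695]
tool_rot: [[-0.983, 0.181, 0.032], [0.181, 0.983, -0.009], [-0.033, -0.003, -0.999]]
ft_force: [5.8, -0.0, -2.7]
grip_width: 0.0147
```

```bash
python3 -m pendant '[[[1,-8.5,0],0,-1],[[0,0,0],0,-1],[[0,0,0],0,1],[[0,0,0],0,1],[[0,0,0],0,1],[[0,0,30],0,1],[[0,0,60],0,1],[[0,30,40],0,1],[[-30,60,0],0,1],[[-40,60,0],0,1],[[-40,60,0],0,1]]'; python3 - <<'E'
from meas import *
im,d=shot('top','t9.png'); pots(im,d)
cv2.imwrite('pics/c9.png',cv2.resize(im[235:300,405:480,::-1],None,fx=8,fy=8,interpolation=2))
E
```

```text
time_s: 42.68
position: [0.394, -0.1567, 0.2017]
tool_rot: [[-0.982, 0.184, 0.03], [0.184, 0.983, -0.01], [-0.031, -0.004, -0.999]]
ft_force: [0.2, -0.2, 0.8]
grip_width: 0.0851
lid [258. 232.] 1154 centre 600 167 r 57 z 0.0832
rim [258. 233.] 994 centre 601 167 r 57 z 0.0821
rim [308. 227.] 164 centre 593 21 r 55 z 0.0791
rim [322. 247.] 61 centre 573 0 r 46 z 0.0796
```

View pics/c9.png

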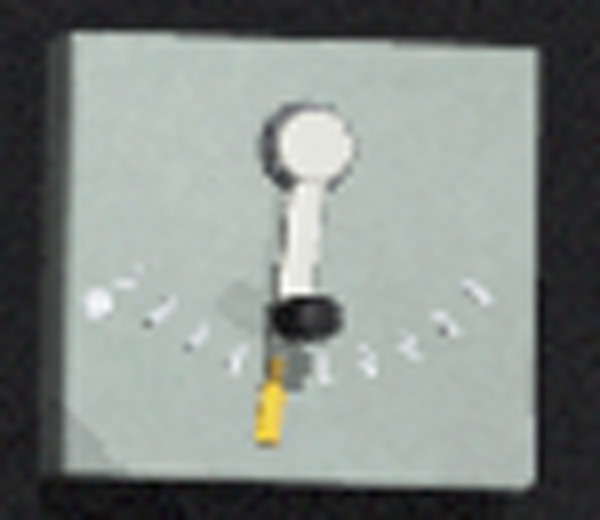

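```bash
python3 - <<'E'
from h import *
print(env.observe()['ft_force']); print(ticket.close_job())
E
```

```text
[-2.86735134  6.26668475  0.19244854]
the job is handed in; nothing more can be done
None
```

I handed the job in at about 43 s of simulated time. All five steps are done as far as I can measure; no verdict was reported.

I did the steps in order:
- **Lever off:** turned clockwise until it pressed against its stop.
- **Lidded pot:** slid by its handle to the resting mark.
- **Wax:** all four bars found on the board put into the open pot at its loading mark.
- **Open pot:** slid onto the heating mark.
- **Lever on:** turned into line with the brass pointer.

During the run something knocked the lidded pot about 30 mm off its mark. I slid it back before the last lever turn.

These are the last measurements before handing in:

| Item | Measured (mm) | Target (mm) | Difference |
|---|---|---|---|
| Lidded pot | (600, 167) | about (601, 166) | about 2 mm |
| Open pot | (593, 20) | about (593, 17) | about 3–4 mm |
| Lever | parallel to the pointer | within 0.09 rad | 1–2° in the picture |

- **Wax heights:** when last measured, after the pot was slid, the highest bar surface was about 76 mm above the table, below the rim at 80 mm. One bar stands leaning against the wall.
- **Jar, can and cup:** none was seen to have moved in the pictures. I did not measure them or the marker again at the end.
- **Force reading:** it showed about 7 N just before handing in, with the arm clear of everything. I put this down to the arm still braking, but did not check it.

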